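Deburr the mouth of a mallet head

TASK

Break the sharp inner edge of the open mouth of the new mallet head: take the deburring tool from the rack, set its cone on the inner edge on the side where the handle is welded on, and run it once right round, clockwise seen from above, with light steady pressure so its spring stays pressed in, until back at the handle. Set down and lift off the cone only on the handle side, never part-way round. Then hang the tool upright in a hole of the rack and let go, leaving the awl and the finished mallet as they are.

Things in the scene. Friction and masses are not known exactly. Their poses are not given: they have to be found in the camera images.
- mallet_head: Work, fixed: steel tube, 100 mm outside, 88 mm bore, 85 mm tall, standing on a 275 x 120 x 15 mm plywood board, its mouth open upward 100 mm above the table. A 28 mm handle tube is welded to its side half-way up, level, 140 mm long, strapped on a wooden cradle (78 mm high). Origin: on the tube's axis at table height; x points from the axis along the handle (handle side), z up.
- mouth (a point): Centre of the mallet head's open mouth, in the plane of its rim, 100 mm above the table; axes as mallet_head (x toward the handle). The inner edge to deburr is the circle of radius 44 mm round it; the wall is 6 mm thick.
- deburrer: Spring deburring tool, loose, 0.19 kg, hanging upright in an end hole of the rack. Round: straight dark-wood handle 29 mm thick with brass ferrule (z = 6 to 64 mm); steel guard disc 46 mm wide (z = 0 to 6 mm) that rests on the rack; 20 mm sleeve (to z = -26 mm); fluted 90 degree cone, 25 mm wide, point down at z = -62 mm. Origin: centre of the guard's underside; z up along the handle.
- cutter_tip (a point): Point of the cone, on the tool's axis (62 mm under the guard when relaxed). The flank rises at 45 degrees to 12.5 mm radius, 11 mm up: with the point d below the rim plane the flank rests on the inner edge when the tool's axis is 44 mm - d from the mouth's centre; 35 to 40 mm is right.
- cutter (a joint): How far the cone is pushed up into the sleeve against its spring: 0 relaxed, 0.014 m at the stop. About 1.2 N to start it, 0.2 N per further mm (2.4 N at 6 mm, 4 N at the stop). Light steady pressure is 3 to 10 mm.
- rack: Fixed wooden tool rack: 260 x 80 x 16 mm board, top 100 mm above the table, on two cheeks, with three 30 mm holes in a row along its y axis, 80 mm apart. Tools hang through the holes by their guards. Origin: centre of its underside; y along the row, z up.
- rack_hole0 (a point): Centre of the first rack hole at the top face (rack y = -80 mm).
- rack_hole1 (a point): Centre of the middle rack hole at the top face; empty at the start.
- rack_hole2 (a point): Centre of the third rack hole at the top face (rack y = +80 mm).
- awl: An awl in the other end hole of the rack: pale pear-shaped handle 60 mm tall, 33 mm thick near the top and slim at the bottom, over a 36 mm disc; plain long spike below. Not needed. Origin: centre of the disc's underside, z up.
- mallet: A finished welded steel carver's mallet, 233 mm long, lying on the table as a bystander. Origin: centre of its underside.

How it is judged:
On the way, in this order (a step that is already met when the one before it is completed fails the run):
1. the cutter is set on the inner edge of the mouth on the handle side, spring compressed (x of cutter_tip in the frame of mouth between 0.0265 and 0.0485 m and y of cutter_tip in the frame of mouth between -0.011 and 0.011 m and z of cutter_tip in the frame of mouth between -0.014 and -0.002 m and value of joint cutter above 0.001 m and contact force between deburrer and mallet_head above 0.5 N), for 0.1 s.
2. it has run 1 eighth of the way round clockwise, still pressed on the inner edge (x of cutter_tip in the frame of mouth between 0.0155 and 0.0375 m and y of cutter_tip in the frame of mouth between -0.0375 and -0.0155 m and z of cutter_tip in the frame of mouth between -0.014 and -0.002 m and value of joint cutter above 0.001 m and contact force between deburrer and mallet_head above 0.5 N), for 0.1 s.
3. it has run 2 eighths of the way round clockwise, still pressed on the inner edge (x of cutter_tip in the frame of mouth between -0.011 and 0.011 m and y of cutter_tip in the frame of mouth between -0.0485 and -0.0265 m and z of cutter_tip in the frame of mouth between -0.014 and -0.002 m and value of joint cutter above 0.001 m and contact force between deburrer and mallet_head above 0.5 N), for 0.1 s.
4. it has run 3 eighths of the way round clockwise, still pressed on the inner edge (x of cutter_tip in the frame of mouth between -0.0375 and -0.0155 m and y of cutter_tip in the frame of mouth between -0.0375 and -0.0155 m and z of cutter_tip in the frame of mouth between -0.014 and -0.002 m and value of joint cutter above 0.001 m and contact force between deburrer and mallet_head above 0.5 N), for 0.1 s.
5. it has run 4 eighths of the way round clockwise, still pressed on the inner edge (x of cutter_tip in the frame of mouth between -0.0485 and -0.0265 m and y of cutter_tip in the frame of mouth between -0.011 and 0.011 m and z of cutter_tip in the frame of mouth between -0.014 and -0.002 m and value of joint cutter above 0.001 m and contact force between deburrer and mallet_head above 0.5 N), for 0.1 s.
6. it has run 5 eighths of the way round clockwise, still pressed on the inner edge (x of cutter_tip in the frame of mouth between -0.0375 and -0.0155 m and y of cutter_tip in the frame of mouth between 0.0155 and 0.0375 m and z of cutter_tip in the frame of mouth between -0.014 and -0.002 m and value of joint cutter above 0.001 m and contact force between deburrer and mallet_head above 0.5 N), for 0.1 s.
7. it has run 6 eighths of the way round clockwise, still pressed on the inner edge (x of cutter_tip in the frame of mouth between -0.011 and 0.011 m and y of cutter_tip in the frame of mouth between 0.0265 and 0.0485 m and z of cutter_tip in the frame of mouth between -0.014 and -0.002 m and value of joint cutter above 0.001 m and contact force between deburrer and mallet_head above 0.5 N), for 0.1 s.
8. it has run 7 eighths of the way round clockwise, still pressed on the inner edge (x of cutter_tip in the frame of mouth between 0.0155 and 0.0375 m and y of cutter_tip in the frame of mouth between 0.0155 and 0.0375 m and z of cutter_tip in the frame of mouth between -0.014 and -0.002 m and value of joint cutter above 0.001 m and contact force between deburrer and mallet_head above 0.5 N), for 0.1 s.
9. it is back at the handle side, still pressed on the edge: full circle (all of step 1), for 0.1 s.
At the end, for the whole second after the job is handed in: After the full circle the deburrer hangs at rest in any hole of the rack: guard down on the board (origin 97 to 105 mm high), within 10 mm of the hole's centre, within 0.1 rad of upright; awl within 20 mm of its start and 0.15 rad of upright; finished mallet within 20 mm of its start ((horizontal distance between deburrer and rack_hole0 below 0.01 m or horizontal distance between deburrer and rack_hole1 below 0.01 m or horizontal distance between deburrer and rack_hole2 below 0.01 m) and height (world z) of deburrer between 0.097 and 0.105 m and angle between deburrer's own z axis and vertical below 0.1 rad and linear speed of deburrer below 0.02 m/s and distance of each of awl, mallet from where it was at the start of the episode below 0.02 m and angle between awl's own z axis and vertical below 0.15 rad); the robot touches nothing.
It fails at once if spring relaxed (under 0.4 mm) in the edge zone away from the handle: point 20 to 46 mm from the mouth's centre, 20 mm below to 12 mm above the rim, mouth x under 10 mm (x of cutter_tip in the frame of mouth below 0.01 m and horizontal distance between cutter_tip and mouth between 0.02 and 0.046 m and z of cutter_tip in the frame of mouth between -0.02 and 0.012 m and value of joint cutter below 0.0004 m).
It fails at once if the tool is pressed on the mallet head with more than 25 N (contact force between deburrer and mallet_head above 25 N).
It fails at once if the awl is knocked out of the rack (distance of awl from where it was at the start of the episode above 0.05 m).
It also fails if it takes over 72 s, if anything falls off the work surface, if the arm or the gripper's body presses on something with over 40 N, if the wrist force passes 120 N, or if a joint passes its speed limit or range.

ROBOT

A 6-joint arm with a two-finger parallel gripper is mounted at the origin on a cart in front of the work surface, level with it; the furniture and walls round the work are solid. World frame = base frame: x ahead of the robot, y to its left, z up, the work surface at z = 0. Lengths are in m, angles in rad, forces in N, time in s.
With the tool pointing down it reaches from about 0.35 to 1 m from the base axis. Payload 7.1 kg.
Tool frame: the origin (TCP) lies midway between the tips of the shut fingers; the grasp point (between the pads) lies 19 mm behind it; z points along the fingers, y is the direction in which the jaws open and shut (so a half turn about z gives the same grasp; the last joint's range is limited). The gripper opens to 85 mm and grips with 20 to 120 N. Pads are 22 mm wide; open, the fingers measure 114 mm over their backs; the gripper's body (76 mm by 85 mm) begins 54 mm behind the grasp point. The pads swing forward as they close: fully open they stand 13 mm farther back than shut.
Start: joints at [-1.122, 0.423, 1.63, -0, 1.089, -0.019], TCP at [0.282, -0.558, 0.231] pointing down, gripper open.
Joint ranges: [-3, 3], [-0.9, 2.11], [0.09, 2.58], [-1.31, 4.45], [0.11, 2.69], [-2.54, 2.54]. Speed limits (rad/s): [2.39, 2.39, 3.01, 3.14, 3.14, 3.14].

INTERFACE

Orientations are given as a rotation vector (axis times angle).
In Python, from workcell import robot, vision gives the robot as it stands.
- The arm moves only by the tool arm_command, never from a script. Its argument "series" is text: rows parted by semicolons, each of 4 numbers parted by spaces: the shift along the world's x, y, z in mm, then the turn about the world's z in rad. In form: x y z spin; .... A call has 1 to 5 rows; each row is the pose to reach, as a shift and turn from the pose commanded when the call began; what a row does not reach only later rows make up. A row lasts 1/10 s, in which the tool goes at most 50 mm and 8.59 degrees, less where a joint would pass 70% of its speed; a pose out of reach is approached as far as the arm can. A call with a gripper value outside its range is refused whole. "grip" is the gripper's target within -1 to 1 (fully open at 1, half-way at 0, shut at -1), set as the call begins (left out, the last holds). The fingers move at their own pace and stop on an object; "newtons" is the grip in N (left out, the last holds). Time passes only in rows, so rows that repeat a pose let the fingers close. It gives the time, the measured TCP pose, the force and the opening at its end, in the units of the state.
- robot.read_state(): the state, without advancing time (a new reading comes with each control period).
- vision.snapshot(name): name is "scene" or "top"; returns the picture (384x512x3 uint8, red, green, blue); there is no depth.
- vision.get_calibration(name): a dict with "fx", "fy", "cx", "cy" (pixels), "k1" (the pictures are not rectified: a ray, as slopes to the right and down, at radius r is drawn at 1 + k1 r^2 times it, then the intrinsics apply), "T" (4x4, takes a point from camera to world coordinates). Camera axes: x right, y up, looking along -z (the intrinsics and any distortion apply to the point x, -y, -z); pixel columns grow to the right and rows downward; lengths in m; the calibration is good to about 2 mm. A picture is of the moment at which its call begins. get_calibration takes no time and is no camera call.
- robot.close_job(): hands the job in, once; it reports no verdict.
The state is a dict: "t": time; "joint_positions": joint angles; "joint_vel": joint speeds; "joint_efforts": joint torques, N m; "tcp_pos": TCP position; "orientation": TCP orientation; "contact_force": force on the tool from outside, world axes, zero at the start; "wrist_torque": the same for the moment, N m; "finger_gap": opening from 0.0 (shut) to 1.0 (fully open).
Only numpy, scipy, OpenCV 4.12 (cv2) and the standard library are available. Lean on these libraries where they do the work, as an engineer would, in place of code of your own. Each camera call takes 0.05 s, during which the arm holds its last target. There are 200 camera calls.

## Working session

There is one attempt and no reset: what is moved stays moved. The work goes in short steps, Python scripts to look and compute and a tool call to move; the robot and the scene stay as the last step left them, time stands still between calls to the robot, and variables do not carry over. Pictures are saved under pics/ and viewed, about 8 in all and at most 12, crops included, and the job is handed in when it is done.

Besides the shell and the picture viewer there is one more tool, called after "Call:" by a JSON object that holds its "name" and its "arguments". arm_command: Moves the arm, as the interface text tells. Its arguments: {"type":"object","properties":{"series":{"type":"string"},"grip":{"type":"number"},"newtons":{"type":"number"}},"required":["series"]}

```bash
mkdir -p pics; python3 - <<'E'
from workcell import robot, vision
import cv2,numpy as np
for n in("scene","top"):
    im=vision.snapshot(n);cv2.imwrite(f"pics/{n}0.png",im[:,:,::-1])
    c=vision.get_calibration(n);print(n,{k:np.round(v,4).tolist() for k,v in c.items()})
a=cv2.imread("pics/scene0.png");b=cv2.imread("pics/top0.png")
s=robot.read_state();print(s)
E
```

```text
scene {'fx': 419.2434, 'fy': 419.2434, 'cx': 257.0485, 'cy': 193.8457, 'k1': -0.1229, 'T': [[-0.9021, 0.2364, -0.361, 0.1883], [-0.4312, -0.4671, 0.7719, 0.9293], [0.0138, 0.852, 0.5234, 0.6406], [0.0, 0.0, 0.0, 1.0]]}
top {'fx': 386.8993, 'fy': 386.8993, 'cx': 256.5452, 'cy': 201.4066, 'k1': -0.0285, 'T': [[0.0034, 0.9968, -0.0796, 0.4902], [-0.9999, 0.0023, -0.0133, 0.1139], [-0.0131, 0.0796, 0.9967, 1.0473], [0.0, 0.0, 0.0, 1.0]]}
{'t': 0.1, 'joint_positions': array([-1.12199463e+00,  4.23761745e-01,  1.63062232e+00, -3.31971497e-05,
        1.08860609e+00, -1.90120955e-02]), 'joint_vel': array([ 2.90018044e-05, -2.24296640e-03, -1.00206106e-03,  8.08537664e-04,
       -3.07165000e-04, -9.57950196e-04]), 'joint_efforts': array([ 2.87219091e-04, -5.58420146e+01, -2.82444423e+01, -6.49477170e-05,
        2.98778745e-03, -1.95785208e-05]), 'tcp_pos': array([ 0.28162567, -0.55739148,  0.23062166]), 'orientation': array([-3.05471396e+00, -7.27866203e-01,  5.13013273e-04]), 'contact_force': array([-0.08527613, -0.49524342, -0.63334828]), 'wrist_torque': array([0.00721137, 0.02539604, 0.00664975]), 'finger_gap': 1.001319408996549}
```

View pics/top0.png

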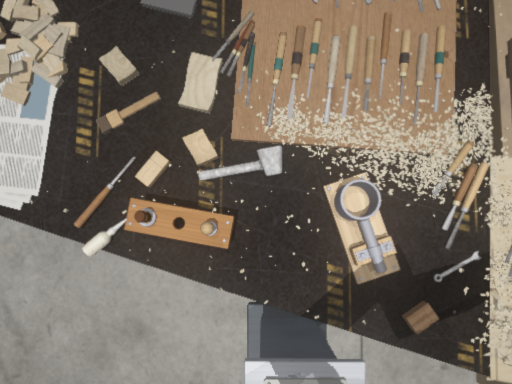

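View pics/scene0.png

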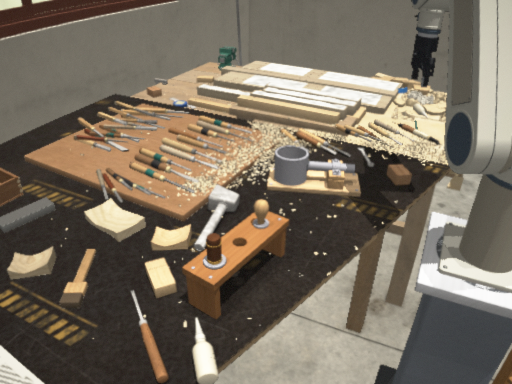

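The top view shows the rack with the deburrer at its left end (145,215), the middle hole at (179,223) and the awl at (208,228). The mallet head is at (357,200) with its handle running to (378,268), and the finished mallet is at (240,165). I'll enlarge both areas.

```bash
cat > h.py <<'E'
import numpy as np,cv2
from workcell import robot,vision
def ray(n,uv):
    c=vision.get_calibration(n);K=np.array([[c['fx'],0,c['cx']],[0,c['fy'],c['cy']],[0,0,1.]])
    p=cv2.undistortPoints(np.array(uv,float).reshape(-1,1,2),K,np.array([c['k1'],0,0,0.]))[:,0]
    d=np.c_[p[:,0],-p[:,1],-np.ones(len(p))]@c['T'][:3,:3].T
    return c['T'][:3,3],d
def onz(n,uv,z):
    o,d=ray(n,uv);return o+d*((z-o[2])/d[:,2])[:,None]
def pix(n,P):
    c=vision.get_calibration(n);q=(np.atleast_2d(P)-c['T'][:3,3])@c['T'][:3,:3]
    p=np.c_[q[:,0],-q[:,1]]/-q[:,2:];r=(p**2).sum(1)[:,None];p=p*(1+c['k1']*r)
    return p*[c['fx'],c['fy']]+[c['cx'],c['cy']]
E
python3 - <<'E'
import cv2,numpy as np
b=cv2.imread("pics/top0.png");a=cv2.imread("pics/scene0.png")
f=lambda im,x,y,w,h:cv2.resize(im[y:y+h,x:x+w],None,fx=5,fy=5,interpolation=cv2.INTER_CUBIC)
L=np.hstack([f(b,120,190,80,60),f(b,200,190,80,60)]);R=np.hstack([f(b,325,175,80,60),f(b,325,220,80,60)])
cv2.imwrite("pics/c1.png",np.vstack([L,R]))
E
```

```text
(no output)
```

View pics/c1.png

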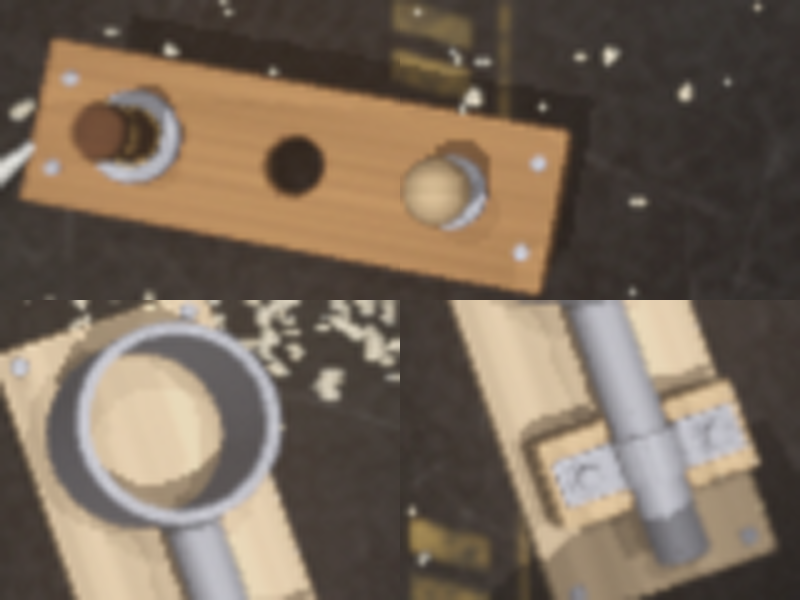

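The crop shows the rim ring centred near (360.7,199.6), the middle hole near (178.8,223), the deburrer's guard ring near (146.5,217), and the handle leaving the head downward and to the right. Next I'll fit these.

```bash
python3 - <<'E'
from h import *
from scipy.optimize import least_squares
b=cv2.imread("pics/top0.png")
def circ(P):
    P=P[:,:2];f=lambda p:np.hypot(*(P-p[:2]).T)-p[2]
    r=least_squares(f,[*P.mean(0),.04],loss='soft_l1',f_scale=.001);return r.x,np.std(f(r.x))
g=cv2.GaussianBlur(cv2.cvtColor(b,cv2.COLOR_BGR2GRAY),(0,0),.7).astype(np.float32)
def gray_ring(c,r0,r1,z,n=180):   # ring brightest radius in the plane
    out=[]
    for t in np.linspace(0,2*np.pi,n,endpoint=False):
        rr=np.arange(r0,r1,.0005);P=np.c_[c[0]+rr*np.cos(t),c[1]+rr*np.sin(t),0*rr+z]
        uv=pix("top",P).astype(np.float32);v=cv2.remap(g,uv[:,:1],uv[:,1:],cv2.INTER_LINEAR)[:,0]
        out.append(P[np.argmax(v)])
    return np.array(out)
c=onz("top",[[360.7,199.6]],.1)[0]
for i in range(3):
    p,s=circ(gray_ring(c,.042,.053,.1)); c=[*p[:2],.1]
print("mouth",p,s)
# hole
hsv=cv2.cvtColor(b,cv2.COLOR_BGR2HSV)
m=np.zeros_like(b[:,:,0]);m[210:236,165:193]=(hsv[210:236,165:193,2]<100)*255
n,l,st,ce=cv2.connectedComponentsWithStats(m);k=1+np.argmax(st[1:,4]);print("hole px",ce[k],st[k,4])
H=onz("top",[ce[k]],.1)[0];print("hole1",H)
cn=max(cv2.findContours((l==k).astype(np.uint8),0,cv2.CHAIN_APPROX_NONE)[0],key=len)[:,0]
print("hole contour fit",circ(onz("top",cn,.1)))
# rack board
r=((hsv[:,:,0]<16)&(hsv[:,:,1]>90)&(hsv[:,:,2]>110)).astype(np.uint8)*255
r[:190]=0;r[260:]=0;r[:,:120]=0;r[:,245:]=0
r=cv2.morphologyEx(r,cv2.MORPH_CLOSE,np.ones((3,3)))
cn=max(cv2.findContours(r,0,cv2.CHAIN_APPROX_NONE)[0],key=cv2.contourArea)
W=onz("top",cn[:,0],.1)[:,:2].astype(np.float32);rc=cv2.minAreaRect(W*1000);print("rack",rc)
# guard left, z=.106 ; awl
c=onz("top",[[146.5,217.3]],.106)[0];print("guard ctr guess",c)
print("awl ring guess",onz("top",[[200+58/5,190+190/5]],.1)[0])
# handle axis points z=15+42.5=.0575: left/right edges
for row in(234,240,246):
    print(row, g[row,355:395].astype(int).tolist())
# scene: hole
print("scene hole",onz("scene",[[240,241]],.1), "rim pred", pix("scene",np.array([[*p[:2],.1]])))
E
```

```text
mouth [ 0.57228024 -0.12937823  0.04637831] 0.00226705136943579
hole px [178.56842105 222.66315789] 95
hole1 [0.5130196  0.31784129 0.1       ]
hole contour fit (array([0.51300722, 0.31775231, 0.01242207]), np.float64(0.0007721760216398517))
rack ((513.0481567382812, 318.5730285644531), (261.74566650390625, 81.77711486816406), 80.07113647460938)
guard ctr guess [0.52568727 0.39572833 0.106     ]
awl ring guess [0.50025705 0.23636676 0.1       ]
234 [193, 188, 186, 187, 185, 170, 139, 115, 116, 135, 153, 168, 180, 188, 192, 190, 185, 177, 172, 180, 194, 198, 197, 196, 193, 189, 180, 167, 156, 148, 147, 151, 137, 101, 78, 71, 67, 66, 65, 63]
240 [195, 196, 194, 189, 179, 171, 166, 152, 130, 112, 115, 134, 152, 167, 179, 188, 192, 191, 185, 175, 160, 141, 135, 153, 171, 179, 184, 190, 196, 199, 199, 198, 195, 190, 189, 186, 168, 130, 86, 67]
246 [108, 109, 119, 134, 147, 160, 175, 184, 189, 190, 177, 141, 120, 132, 149, 160, 168, 176, 182, 182, 177, 171, 164, 159, 157, 169, 187, 192, 186, 176, 167, 166, 181, 191, 191, 189, 188, 183, 163, 121]
scene hole [[0.51187629 0.31740854 0.1       ]] rim pred [[291.72212187 151.71332746]]
```

```bash
python3 - <<'E'
from h import *
from scipy.optimize import least_squares
def circ(P,r=None):
    P=P[:,:2];f=lambda p:np.hypot(*(P-p[:2]).T)-(p[2] if r is None else r)
    x=least_squares(f,[*P.mean(0),.04],loss='soft_l1',f_scale=.002).x;return np.round(x*1000,1),np.round(1000*np.std(f(x)),2),len(P)
for n,(u,v,w,h) in {"top":(335,174,52,52),"scene":(268,136,50,32)}.items():
    im=cv2.imread(f"pics/{n}0.png");hsv=cv2.cvtColor(im,cv2.COLOR_BGR2HSV).astype(int)
    m=((hsv[...,1]<45)&(hsv[...,2]>(140 if n=="top" else 150)));M=np.zeros(m.shape,bool);M[v:v+h,u:u+w]=m[v:v+h,u:u+w]
    ys,xs=np.nonzero(M);P=onz(n,np.c_[xs,ys],.1)
    for i in range(3):
        c=circ(P)[0]/1000 if i else onz(n,[[360.7,199.6]] if n=="top" else [[291.7,151.7]],.1)[0]
        d=np.hypot(*(P[:,:2]-c[:2]).T);k=(d<.055)&(d>.039);P2=P[k]
    print(n,circ(P2),circ(P2,.047))
    cv2.imwrite(f"pics/m_{n}.png",M*255)
    m=None
b=cv2.imread("pics/top0.png");hsv=cv2.cvtColor(b,cv2.COLOR_BGR2HSV).astype(int)
e=onz("top",[[381,267]],.0575)[0];print("handle end",e)
# plywood board
m=((hsv[...,0]>10)&(hsv[...,0]<28)&(hsv[...,1]>50)&(hsv[...,2]>110)).astype(np.uint8)*255
m[:172]=0;m[290:]=0;m[:,:318]=0;m[:,405:]=0
m=cv2.morphologyEx(cv2.morphologyEx(m,cv2.MORPH_OPEN,np.ones((3,3))),cv2.MORPH_CLOSE,np.ones((15,15)))
cn=max(cv2.findContours(m,0,cv2.CHAIN_APPROX_NONE)[0],key=cv2.contourArea)
print("board",cv2.minAreaRect((onz("top",cn[:,0],.015)[:,:2]*1000).astype(np.float32)))
f=lambda im,x,y,w,h:cv2.resize(im[y:y+h,x:x+w],(400,300),interpolation=cv2.INTER_CUBIC)
a=cv2.imread("pics/scene0.png")
for p,c in((pix("scene",np.array([[.5723+.044*np.cos(t),-.1294+.044*np.sin(t),.1] for t in np.linspace(0,6.28,60)])),(0,0,255)),):
    A=cv2.resize(a,None,fx=6,fy=6,interpolation=cv2.INTER_CUBIC)
    for q in p: cv2.circle(A,tuple(int(v) for v in np.round((q+.5)*6)),1,c,-1)
    B=cv2.resize(b,None,fx=6,fy=6,interpolation=cv2.INTER_CUBIC)
    for q in pix("top",np.array([[.5723+.044*np.cos(t),-.1294+.044*np.sin(t),.1] for t in np.linspace(0,6.28,60)])): cv2.circle(B,tuple(int(v) for v in np.round((q+.5)*6)),1,c,-1)
cv2.imwrite("pics/c2.png",np.hstack([A[810:1210,1590:1990],B[1000:1400,1980:2380]]))
E
```

```text
top (array([ 572.9, -128.5,   47.2]), np.float64(2.9), 401) (array([ 572.9, -128.5,   40. ]), np.float64(2.9), 401)
scene (array([ 571.7, -127.2,   47.6]), np.float64(3.04), 141) (array([ 571.7, -127.1,   40. ]), np.float64(3.04), 141)
handle end [ 0.40338204 -0.18850786  0.0575    ]
board ((503.8919372558594, -148.48619079589844), (275.5893249511719, 137.7530517578125), 18.603199005126953)[ WARN:0@0.779] global loadsave.cpp:1063 imwrite_ Unsupported depth image for selected encoder is fallbacked to CV_8U.
```

View pics/c2.png

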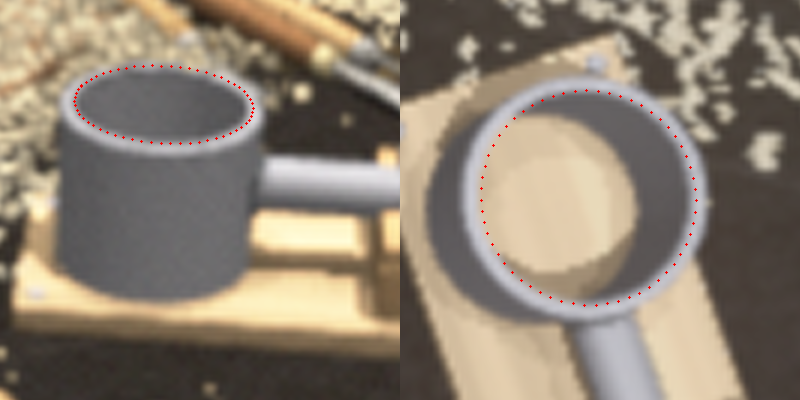

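The mouth is at about (0.5725, -0.1285) and both views agree. The handle points at about 199°, and the deburrer is at about (0.526, 0.396). I'm moving above it with the jaws across the row.

Call:
{"name": "arm_command", "arguments": {"series": "12 48 0 0.046; 24 95 0 0.093; 37 143 0 0.14; 49 191 0 0.186; 61 238 0 0.232", "grip": 1}}

```text
t: 0.6
tcp_pos: [0.3427, -0.3178, 0.2311]
orientation: [-2.95, -1.079, 0.0]
contact_force: [0.1, -1.4, 0.6]
finger_gap: 1.001
```

Call:
{"name": "arm_command", "arguments": {"series": "12 48 0 0.046; 24 95 0 0.093; 37 143 0 0.14; 49 191 0 0.186; 61 238 0 0.232"}}

```text
t: 1.1
tcp_pos: [0.4038, -0.0799, 0.2314]
orientation: [2.805, 1.413, 0.0]
contact_force: [1.2, -0.3, -0.5]
finger_gap: 1.001
```

Call:
{"name": "arm_command", "arguments": {"series": "12 48 0 0.046; 24 95 0 0.093; 37 143 0 0.14; 49 191 0 0.186; 61 238 0 0.232"}}

```text
t: 1.6
tcp_pos: [0.4648, 0.1584, 0.2312]
orientation: [2.622, 1.73, -0.0]
contact_force: [0.7, -0.2, 0.2]
finger_gap: 1.001
```

Call:
{"name": "arm_command", "arguments": {"series": "12 48 0 0.046; 24 95 0 0.093; 37 143 0 0.14; 49 191 0 0.186; 61 238 0 0.232"}}

```text
t: 2.1
tcp_pos: [0.5258, 0.3962, 0.2309]
orientation: [2.405, 2.022, -0.001]
contact_force: [0.6, -0.3, 0.4]
finger_gap: 0.996
```

Call:
{"name": "arm_command", "arguments": {"series": "0 0 -40 0; 0 0 -75 0; 0 0 -95 0; 0 0 -108 0; 0 0 -113 0"}}

```text
t: 2.6
tcp_pos: [0.5252, 0.3937, 0.1167]
orientation: [-2.407, -2.019, 0.004]
contact_force: [-0.2, -0.2, 1.0]
finger_gap: 0.999
```

```bash
python3 - <<'E'
from h import *
A=vision.snapshot("scene")[:,:,::-1];B=vision.snapshot("top")[:,:,::-1]
f=lambda im,x,y,w,h:cv2.resize(im[y:y+h,x:x+w],(400,400),interpolation=cv2.INTER_CUBIC)
cv2.imwrite("pics/c3.png",np.hstack([f(A,160,170,130,130),f(B,100,170,100,100)]));print(robot.read_state()['contact_force'])
E
```

```text
[-0.04843368  0.03413701 -0.07922702]
```

View pics/c3.png

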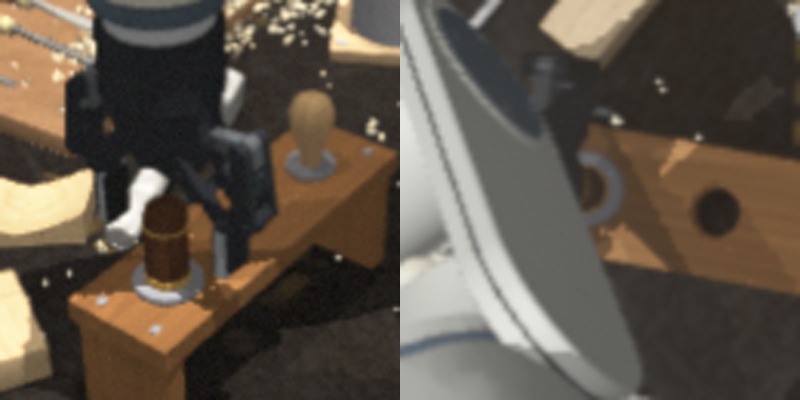

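```bash
python3 - <<'E'
from h import *
s=robot.read_state();print(np.round(s['tcp_pos'],4),np.round(s['joint_positions'],2))
t=s['tcp_pos'];j=cv2.Rodrigues(s['orientation'])[0][:,1];print("jaw",j)
P=np.array([t+[0,0,.013],t+.05*j+[0,0,.013],t-.05*j+[0,0,.013],[*t[:2],.164],[*t[:2],.106]])
print((pix("scene",P)-[160,170])*400/130); print((pix("top",P)-[100,170])*4)
# guard rim bottom ellipse & handle axis in scene crop
for q in([167,283],[167,200],[165,245]):print(q,[np.round(onz("scene",[np.array(q)*130/400+[160,170]],z)[0],4) for z in(.106,.135,.164)])
E
```

```text
[0.5259 0.3941 0.1182] [0.62 0.6  1.62 0.   0.92 0.8 ]
jaw [ 9.84689736e-01 -1.74315918e-01 -2.89381385e-04]
[[168.98566944 240.47581156]
 [109.69192954 210.98520435]
 [232.16422576 271.73192986]
 [166.77562976 198.40328481]
 [170.63696221 271.45872629]]
[[176.26999461 187.18856327]
 [192.88136291 104.92552234]
 [159.60745936 270.07626838]
 [159.0160246  184.89961797]
 [188.69882146 188.83683917]]
[167, 283] [array([0.5223, 0.4047, 0.106 ]), array([0.5042, 0.4332, 0.135 ]), array([0.4861, 0.4616, 0.164 ])]
[167, 200] [array([0.566 , 0.3304, 0.106 ]), array([0.5455, 0.3629, 0.135 ]), array([0.525 , 0.3954, 0.164 ])]
[165, 245] [array([0.5426, 0.3728, 0.106 ]), array([0.5233, 0.403 , 0.135 ]), array([0.5041, 0.4332, 0.164 ])]
```

The prediction matches the picture: the tool sits between the fingers, with its guard at crop pixel (167,278). I'll shift y by 2 mm and grip.

Call:
{"name": "arm_command", "arguments": {"series": "0 2 0 0; 0 2 0 0; 0 2 0 0; 0 2 0 0; 0 2 0 0", "grip": -1, "newtons": 80}}

```text
t: 3.2
tcp_pos: [0.5263, 0.3965, 0.1193]
orientation: [2.407, 2.019, 0.002]
contact_force: [0.0, 0.3, 4.4]
finger_gap: 0.318
```

Call:
{"name": "arm_command", "arguments": {"series": "0 0 0 0; 0 0 0 0; 0 0 0 0; 0 0 0 0; 0 0 0 0"}}

```text
t: 3.7
tcp_pos: [0.5263, 0.3965, 0.1193]
orientation: [2.407, 2.019, 0.002]
contact_force: [-0.5, 0.1, 6.4]
finger_gap: 0.319
```

Call:
{"name": "arm_command", "arguments": {"series": "0 0 20 0; 0 0 50 0; 0 0 90 0; 0 0 125 0; 0 0 140 0"}}

```text
t: 4.2
tcp_pos: [0.5269, 0.397, 0.2618]
orientation: [2.407, 2.019, 0.008]
contact_force: [0.7, 0.5, -2.6]
finger_gap: 0.317
```

Call:
{"name": "arm_command", "arguments": {"series": "0 0 0 0; 0 0 0 0"}}

```text
t: 4.4
tcp_pos: [0.5251, 0.3956, 0.2566]
orientation: [-2.407, -2.019, 0.004]
contact_force: [0.8, -0.1, -1.1]
finger_gap: 0.317
```

```bash
python3 - <<'E'
from h import *
A=vision.snapshot("scene")[:,:,::-1]
s=robot.read_state();t=s['tcp_pos'];print(t,s['contact_force'])
B=cv2.resize(A,None,fx=5,fy=5,interpolation=cv2.INTER_CUBIC)
for dz in(-.0813,-.0453,-.0193,-.0133):
    q=pix("scene",t+[0,0,dz])[0];print(dz,q);cv2.circle(B,tuple(int(v) for v in (q+.5)*5),3,(0,0,255),-1)
q=(pix("scene",t+[0,0,-.03])[0]*5).astype(int)
x0,y0=max(q[0]-300,0),max(q[1]-300,0);print(x0,y0);cv2.imwrite("pics/c4.png",B[y0:y0+600,x0:x0+600])
E
```

```text
[0.52477017 0.39540104 0.25584986] [-0.64947326 -0.11802089 -1.76947425]
-0.0813 [214.13433444 230.49788529]
-0.0453 [213.31710712 214.50673907]
-0.0193 [212.71113449 202.43985903]
-0.0133 [212.56943123 199.59141342]
764 737
```

View pics/c4.png

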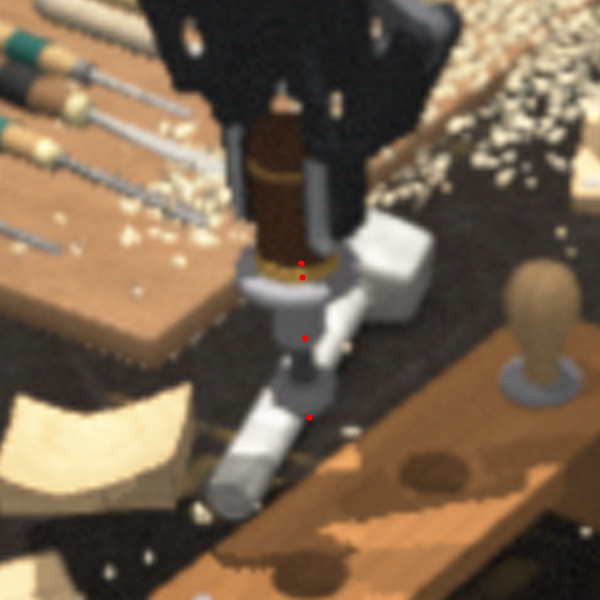

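The tool is held upright, with its tip near (303,415) against a predicted (309,417), so the offset is about 2–3 mm towards +y and +x. Moving to above the handle side of the mouth.

Call:
{"name": "arm_command", "arguments": {"series": "1 -30 0 0; 2 -75 0 0; 3 -120 0 0; 4 -165 0 0; 5 -210 0 0"}}

```text
t: 4.95
tcp_pos: [0.5294, 0.1842, 0.2559]
orientation: [-2.406, -2.018, 0.006]
contact_force: [0.9, -0.1, -1.8]
finger_gap: 0.321
```

Call:
{"name": "arm_command", "arguments": {"series": "1 -45 0 0; 2 -90 0 0; 3 -135 0 0; 4 -180 0 0; 5 -225 0 0"}}

```text
t: 5.45
tcp_pos: [0.5344, -0.0405, 0.2561]
orientation: [-2.405, -2.017, 0.004]
contact_force: [0.1, 0.2, -2.0]
finger_gap: 0.318
```

Call:
{"name": "arm_command", "arguments": {"series": "0 -40 0 0; 1 -75 0 0; 1 -95 0 0; 1 -103 0 0; 1 -103 0 0"}}

```text
t: 5.95
tcp_pos: [0.536, -0.1422, 0.2567]
orientation: [-2.407, -2.015, 0.002]
contact_force: [0.0, 0.3, -1.7]
finger_gap: 0.322
```

Call:
{"name": "arm_command", "arguments": {"series": "0 0 -15 0; 0 0 -30 0; 0 0 -37 0; 0 0 -37 0; 0 0 -37 0"}}

```text
t: 6.45
tcp_pos: [0.537, -0.1412, 0.2214]
orientation: [-2.406, -2.02, 0.0]
contact_force: [0.3, -0.0, -1.4]
finger_gap: 0.321
```

```bash
cat > look.py <<'E'
from h import *
import sys
A=vision.snapshot("scene")[:,:,::-1]
s=robot.read_state();t=s['tcp_pos'];print(np.round(t,4),np.round(s['contact_force'],2),np.round(s['orientation'],3),s['finger_gap'])
a=cv2.resize(A,None,fx=8,fy=8,interpolation=cv2.INTER_CUBIC)
C=np.array([.5725,-.1285,.1]);
for dz in(-.0813,-.0703,-.0193):
    for dx in([0,0],[.001,.002]):
        q=pix("scene",t+[*dx,dz])[0];print(dz,dx,np.round(q,1));cv2.circle(a,tuple(int(v) for v in (q+.5)*8),3,(0,0,255) if dx[0] else (0,255,0),-1)
for q in pix("scene",np.array([C+[.044*np.cos(w),.044*np.sin(w),0] for w in np.linspace(0,6.28,60)])):cv2.circle(a,tuple(int(v) for v in (q+.5)*8),2,(0,255,255),-1)
q=(pix("scene",C+[0,0,.02])[0]*8).astype(int)-[320,300];print(q)
cv2.imwrite(f"pics/{sys.argv[1]}.png",a[q[1]:q[1]+600,q[0]:q[0]+640])
E
python3 look.py c5
```

```text
[ 0.5373 -0.1414  0.2218] [ 0.28 -1.11 -0.69] [2.406e+00 2.019e+00 1.000e-03] 0.3184786883975204
-0.0813 [0, 0] [305.2 140. ]
-0.0813 [0.001, 0.002] [304.7 140.2]
-0.0703 [0, 0] [305.5 136.5]
-0.0703 [0.001, 0.002] [304.9 136.7]
-0.0193 [0, 0] [306.7 120. ]
-0.0193 [0.001, 0.002] [306.2 120.1]
[2015  865]
```

View pics/c5.png

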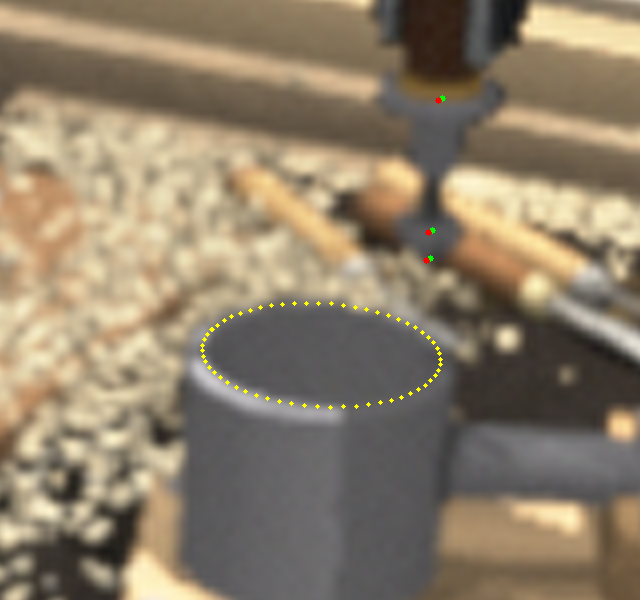

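The tip is at (430,258) and the guard at (440,98), both as predicted. The rim matches the dotted circle to under 1 mm, so I'll descend.

Call:
{"name": "arm_command", "arguments": {"series": "0 0 -15 0; 0 0 -28 0; 0 0 -37 0; 0 0 -40 0; 0 0 -40 0"}}

```text
t: 7.0
tcp_pos: [0.5366, -0.1418, 0.1809]
orientation: [-2.406, -2.018, 0.001]
contact_force: [-1.1, -1.2, -1.1]
finger_gap: 0.32
```

Call:
{"name": "arm_command", "arguments": {"series": "0 0 -4 0; 0 0 -8 0; 0 0 -10 0; 0 0 -11 0; 0 0 -11 0"}}

```text
t: 7.5
tcp_pos: [0.5372, -0.1419, 0.1705]
orientation: [2.407, 2.018, 0.001]
contact_force: [1.1, 0.2, 0.7]
finger_gap: 0.316
```

```bash
python3 look.py c6
```

```text
[ 0.5372 -0.1419  0.1706] [ 1.18 -0.84  0.17] [2.407e+00 2.018e+00 1.000e-03] 0.3183724902938398
-0.0813 [0, 0] [304.1 155.7]
-0.0813 [0.001, 0.002] [303.5 155.9]
-0.0703 [0, 0] [304.3 152.4]
-0.0703 [0.001, 0.002] [303.8 152.6]
-0.0193 [0, 0] [305.5 136.5]
-0.0193 [0.001, 0.002] [305.  136.7]
[2015  865]
```

View pics/c6.png

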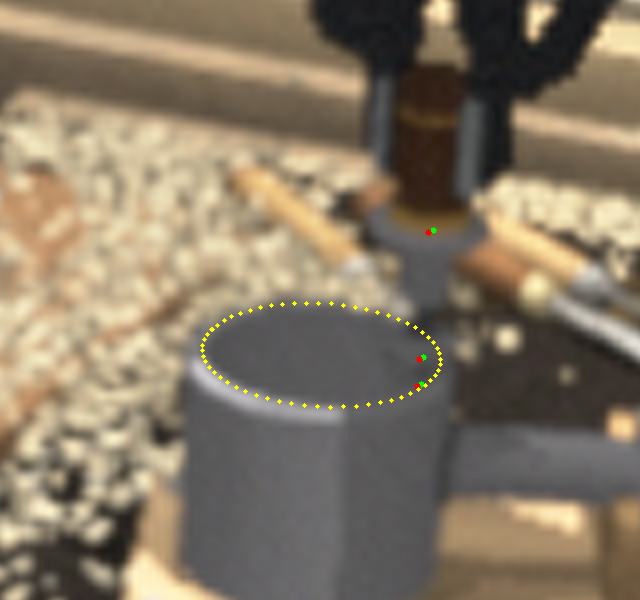

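The cone is inside the edge on the handle side and the force has risen about 2 N. I'll press 1.5 mm more and compute the circle moves.

Call:
{"name": "arm_command", "arguments": {"series": "0 0 -1 0; 0 0 -1.5 0; 0 0 -1.5 0; 0 0 -1.5 0"}}

```text
t: 7.95
tcp_pos: [0.5371, -0.1419, 0.169]
orientation: [2.407, 2.018, 0.001]
contact_force: [1.3, 0.1, 1.2]
finger_gap: 0.317
```

```bash
python3 - <<'E'
import numpy as np
from h import robot
s=robot.read_state();print(s['tcp_pos'],s['contact_force'])
R=38
for k in range(8):
    a=np.radians(199-45*k-np.arange(0,46,9))
    P=np.c_[np.cos(a),np.sin(a)]*R;P=np.round(P-P[0],1)
    print("; ".join(f"{x} {y} 0 0" for x,y in P[1:]))
E
```

```text
[ 0.5371263  -0.14190237  0.16897505] [1.31049944 0.12151519 1.20097839]
-1.5 5.8 0 0; -2.1 11.7 0 0; -1.7 17.7 0 0; -0.4 23.5 0 0; 1.8 29.0 0 0
3.0 5.1 0 0; 6.8 9.7 0 0; 11.3 13.7 0 0; 16.3 16.9 0 0; 21.8 19.3 0 0
5.8 1.5 0 0; 11.7 2.1 0 0; 17.7 1.7 0 0; 23.5 0.4 0 0; 29.0 -1.8 0 0
5.1 -3.0 0 0; 9.7 -6.8 0 0; 13.7 -11.3 0 0; 16.9 -16.3 0 0; 19.3 -21.8 0 0
1.5 -5.8 0 0; 2.1 -11.7 0 0; 1.7 -17.7 0 0; 0.4 -23.5 0 0; -1.8 -29.0 0 0
-3.0 -5.1 0 0; -6.8 -9.7 0 0; -11.3 -13.7 0 0; -16.3 -16.9 0 0; -21.8 -19.3 0 0
-5.8 -1.5 0 0; -11.7 -2.1 0 0; -17.7 -1.7 0 0; -23.5 -0.4 0 0; -29.0 1.8 0 0
-5.1 3.0 0 0; -9.7 6.8 0 0; -13.7 11.3 0 0; -16.9 16.3 0 0; -19.3 21.8 0 0
```

Call:
{"name": "arm_command", "arguments": {"series": "-1.5 5.8 0 0; -2.1 11.7 0 0; -1.7 17.7 0 0; -0.4 23.5 0 0; 1.8 29.0 0 0"}}

```text
t: 8.45
tcp_pos: [0.5385, -0.1123, 0.1688]
orientation: [-2.407, -2.019, 0.001]
contact_force: [1.1, -2.9, 1.3]
finger_gap: 0.319
```

Call:
{"name": "arm_command", "arguments": {"series": "0 0 0 0; 0 0 0 0"}}

```text
t: 8.65
tcp_pos: [0.5389, -0.1121, 0.1688]
orientation: [-2.407, -2.019, -0.001]
contact_force: [2.8, 0.1, 1.3]
finger_gap: 0.319
```

Call:
{"name": "arm_command", "arguments": {"series": "3 5.1 0 0; 6.8 9.7 0 0; 11.3 13.7 0 0; 16.3 16.9 0 0; 21.8 19.3 0 0"}}

```text
t: 9.15
tcp_pos: [0.5603, -0.0932, 0.1686]
orientation: [-2.406, -2.018, 0.002]
contact_force: [-2.2, -2.7, 1.0]
finger_gap: 0.321
```

Call:
{"name": "arm_command", "arguments": {"series": "5.8 1.5 0 0; 11.7 2.1 0 0; 17.7 1.7 0 0; 23.5 0.4 0 0; 29 -1.8 0 0"}}

```text
t: 9.65
tcp_pos: [0.5895, -0.0952, 0.1686]
orientation: [-2.406, -2.018, 0.001]
contact_force: [-3.9, -1.6, 0.5]
finger_gap: 0.318
```

Call:
{"name": "arm_command", "arguments": {"series": "0 0 0 0"}}

```text
t: 9.75
tcp_pos: [0.5908, -0.0958, 0.169]
orientation: [2.406, 2.018, 0.002]
contact_force: [0.0, -2.3, 1.5]
finger_gap: 0.317
```

```bash
python3 look.py c7
```

```text
[ 0.5907 -0.0958  0.1691] [ 0.79 -2.51  1.59] [2.406e+00 2.017e+00 2.000e-03] 0.3192955157528661
-0.0813 [0, 0] [281.4 158.7]
-0.0813 [0.001, 0.002] [280.9 158.9]
-0.0703 [0, 0] [281.6 155.3]
-0.0703 [0.001, 0.002] [281.  155.5]
-0.0193 [0, 0] [282.4 139.2]
-0.0193 [0.001, 0.002] [281.8 139.4]
[2015  865]
```

View pics/c7.png

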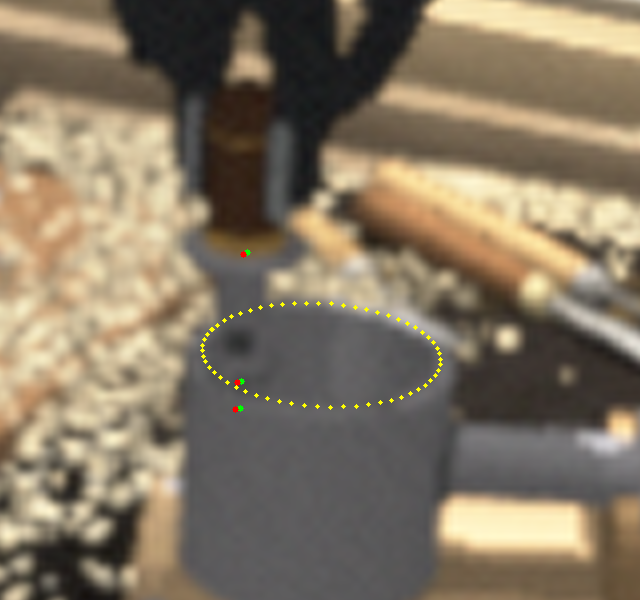

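The tool is upright, with its neck and cone inside the edge near (238,345) and guard near (243,250). Z force is steady at about 2.5–3 N above the in-air value, so I'll continue round.

Call:
{"name": "arm_command", "arguments": {"series": "5.1 -3 0 0; 9.7 -6.8 0 0; 13.7 -11.3 0 0; 16.9 -16.3 0 0; 19.3 -21.8 0 0"}}

```text
t: 10.3
tcp_pos: [0.6089, -0.1172, 0.1687]
orientation: [-2.407, -2.018, -0.0]
contact_force: [-3.6, 1.8, 2.2]
finger_gap: 0.319
```

Call:
{"name": "arm_command", "arguments": {"series": "0 0 0 0; 0 0 0 0"}}

```text
t: 10.5
tcp_pos: [0.6093, -0.1179, 0.1691]
orientation: [2.406, 2.017, 0.001]
contact_force: [-2.0, -3.6, 2.0]
finger_gap: 0.317
```

Call:
{"name": "arm_command", "arguments": {"series": "1.5 -5.8 0 0; 2.1 -11.7 0 0; 1.7 -17.7 0 0; 0.4 -23.5 0 0; -1.8 -29 0 0"}}

```text
t: 11.0
tcp_pos: [0.6071, -0.1464, 0.1689]
orientation: [2.407, 2.018, 0.001]
contact_force: [-2.3, 3.3, 0.5]
finger_gap: 0.321
```

Call:
{"name": "arm_command", "arguments": {"series": "0 0 0 0; 0 0 0 0"}}

```text
t: 11.2
tcp_pos: [0.6067, -0.1469, 0.1689]
orientation: [2.407, 2.018, -0.001]
contact_force: [-3.7, -1.4, 1.7]
finger_gap: 0.316
```

Call:
{"name": "arm_command", "arguments": {"series": "-3 -5.1 0 0; -6.8 -9.7 0 0; -11.3 -13.7 0 0; -16.3 -16.9 0 0; -21.8 -19.3 0 0"}}

```text
t: 11.7
tcp_pos: [0.5852, -0.1658, 0.1691]
orientation: [2.407, 2.018, 0.001]
contact_force: [1.4, 2.9, 0.7]
finger_gap: 0.322
```

Call:
{"name": "arm_command", "arguments": {"series": "0 0 0 0; 0 0 0 0"}}

```text
t: 11.9
tcp_pos: [0.5842, -0.1657, 0.1687]
orientation: [-2.407, -2.018, 0.002]
contact_force: [-2.6, 2.4, 0.3]
finger_gap: 0.318
```

Call:
{"name": "arm_command", "arguments": {"series": "-5.8 -1.5 0 0; -11.7 -2.1 0 0; -17.7 -1.7 0 0; -23.5 -0.4 0 0; -29 1.8 0 0"}}

```text
t: 12.4
tcp_pos: [0.5561, -0.1638, 0.1691]
orientation: [2.406, 2.018, 0.001]
contact_force: [2.3, 1.8, 0.6]
finger_gap: 0.317
```

Call:
{"name": "arm_command", "arguments": {"series": "0 0 0 0; 0 0 0 0"}}

```text
t: 12.6
tcp_pos: [0.5551, -0.1633, 0.1686]
orientation: [-2.406, -2.018, 0.002]
contact_force: [-0.6, 2.5, 1.1]
finger_gap: 0.316
```

Call:
{"name": "arm_command", "arguments": {"series": "-5.1 3 0 0; -9.7 6.8 0 0; -13.7 11.3 0 0; -16.9 16.3 0 0; -19.3 21.8 0 0"}}

```text
t: 13.1
tcp_pos: [0.5368, -0.1417, 0.169]
orientation: [2.406, 2.018, 0.0]
contact_force: [3.5, -1.3, 0.8]
finger_gap: 0.32
```

Call:
{"name": "arm_command", "arguments": {"series": "0 0 0 0; 0 0 0 0; 0 0 0 0; 0 0 0 0"}}

```text
t: 13.5
tcp_pos: [0.5366, -0.1416, 0.1686]
orientation: [-2.406, -2.018, 0.0]
contact_force: [2.3, 2.7, 1.2]
finger_gap: 0.316
```

```bash
python3 look.py c8
```

```text
[ 0.5366 -0.1417  0.1686] [2.38 1.8  0.97] [-2.407 -2.018  0.   ] 0.31960613608543936
-0.0813 [0, 0] [304.2 156.4]
-0.0813 [0.001, 0.002] [303.6 156.6]
-0.0703 [0, 0] [304.4 153.1]
-0.0703 [0.001, 0.002] [303.9 153.2]
-0.0193 [0, 0] [305.7 137.2]
-0.0193 [0.001, 0.002] [305.1 137.4]
[2015  865]
```

View pics/c8.png

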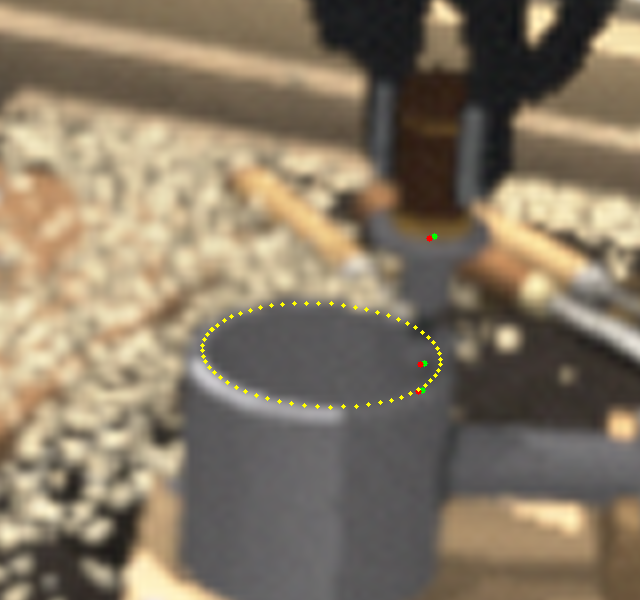

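Full circle done, and the tool is back at the handle side and still pressed. I'll lift straight up and return to the original hole.

Call:
{"name": "arm_command", "arguments": {"series": "0 0 12 0; 0 0 35 0; 0 0 60 0; 0 0 80 0; 0 0 90 0"}}

```text
t: 14.05
tcp_pos: [0.5368, -0.1425, 0.2609]
orientation: [2.406, 2.018, -0.0]
contact_force: [1.4, -0.6, -1.6]
finger_gap: 0.316
```

Call:
{"name": "arm_command", "arguments": {"series": "-1 30 0 0; -2 75 0 0; -3 120 0 0; -4 165 0 0; -5 210 0 0"}}

```text
t: 14.55
tcp_pos: [0.5308, 0.0693, 0.2585]
orientation: [-2.407, -2.018, 0.003]
contact_force: [0.6, 0.2, -1.3]
finger_gap: 0.315
```

Call:
{"name": "arm_command", "arguments": {"series": "-1 45 0 0; -2 90 0 0; -3 135 0 0; -4 180 0 0; -5 225 0 0"}}

```text
t: 15.05
tcp_pos: [0.526, 0.2942, 0.2584]
orientation: [2.407, 2.019, -0.003]
contact_force: [0.7, 0.4, -1.7]
finger_gap: 0.316
```

Call:
{"name": "arm_command", "arguments": {"series": "0 40 0 0; 0 75 0 0; 0 95 0 0; 0 103 0 0; 0 103 0 0"}}

```text
t: 15.55
tcp_pos: [0.5266, 0.396, 0.2583]
orientation: [2.406, 2.02, -0.002]
contact_force: [-0.7, 0.2, -1.2]
finger_gap: 0.316
```

Call:
{"name": "arm_command", "arguments": {"series": "0 0 0 0; 0 0 0 0; 0 0 0 0"}}

```text
t: 15.85
tcp_pos: [0.5271, 0.3949, 0.259]
orientation: [2.408, 2.017, -0.0]
contact_force: [-0.4, -0.2, -1.8]
finger_gap: 0.313
```

```bash
python3 - <<'E'
from h import *
A=vision.snapshot("scene")[:,:,::-1]
s=robot.read_state();t=s['tcp_pos'];print(t,s['contact_force'])
B=cv2.resize(A,None,fx=5,fy=5,interpolation=cv2.INTER_CUBIC)
for P in [t+[0,0,d] for d in (-.0813,-.0193)]+[np.array([.5268,.3968,.1])]:
    cv2.circle(B,tuple(int(v) for v in (pix("scene",P)[0]+.5)*5),3,(0,0,255),-1)
B=B[800:1400,764:1364];cv2.imwrite("pics/c9.png",B)
E
```

```text
[0.52712138 0.39517067 0.25903769] [-0.19095013  0.41557755 -2.60579321]
```

View pics/c9.png

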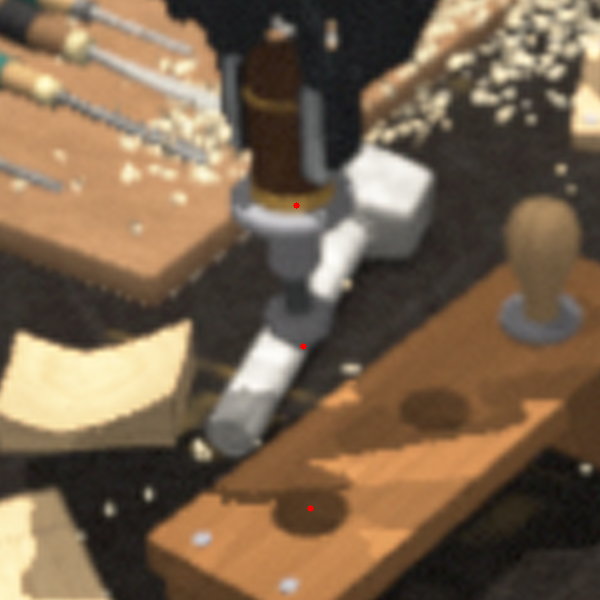

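The tip is at (300,343). The hole is at (311,510), and the predicted (310,508) confirms its position, so I'll descend with a -1 mm x correction.

Call:
{"name": "arm_command", "arguments": {"series": "-1 0 -20 0; -1 0 -45 0; -1 0 -65 0; -1 0 -72 0; -1 0 -72 0"}}

```text
t: 16.4
tcp_pos: [0.5255, 0.3955, 0.1859]
orientation: [-2.407, -2.018, 0.003]
contact_force: [-0.3, 0.5, -1.6]
finger_gap: 0.318
```

Call:
{"name": "arm_command", "arguments": {"series": "0 0 -8 0; 0 0 -16 0; 0 0 -24 0; 0 0 -32 0; 0 0 -32 0"}}

```text
t: 16.9
tcp_pos: [0.5251, 0.3957, 0.1533]
orientation: [-2.407, -2.019, 0.004]
contact_force: [-0.2, -0.3, -1.4]
finger_gap: 0.318
```

No contact. Lowering to just above the board.

Call:
{"name": "arm_command", "arguments": {"series": "0 0 -10 0; 0 0 -20 0; 0 0 -28 0; 0 0 -33 0; 0 0 -33 0"}}

```text
t: 17.4
tcp_pos: [0.5253, 0.3958, 0.1206]
orientation: [-2.407, -2.019, 0.003]
contact_force: [-0.5, 0.8, -1.7]
finger_gap: 0.318
```

Call:
{"name": "arm_command", "arguments": {"series": "0 0 -1 0; 0 0 -1.5 0; 0 0 -1.5 0"}}

```text
t: 17.7
tcp_pos: [0.526, 0.3963, 0.1206]
orientation: [2.407, 2.019, 0.001]
contact_force: [-0.2, -0.1, -0.3]
finger_gap: 0.319
```

Contact with the board is starting. Releasing.

Call:
{"name": "arm_command", "arguments": {"series": "0 0 0 0; 0 0 0 0; 0 0 0 0; 0 0 0 0; 0 0 0 0", "grip": 1}}

```text
t: 18.2
tcp_pos: [0.5259, 0.3962, 0.1204]
orientation: [2.407, 2.019, 0.0]
contact_force: [0.1, 0.2, -0.3]
finger_gap: 1.003
```

Call:
{"name": "arm_command", "arguments": {"series": "0 0 0 0; 0 0 0 0; 0 0 0 0; 0 0 0 0; 0 0 0 0"}}

```text
t: 18.7
tcp_pos: [0.5258, 0.3962, 0.1203]
orientation: [2.407, 2.019, -0.0]
contact_force: [1.0, 0.3, -0.2]
finger_gap: 1.004
```

Call:
{"name": "arm_command", "arguments": {"series": "0 0 10 0; 0 0 40 0; 0 0 80 0; 0 0 115 0; 0 0 120 0"}}

```text
t: 19.2
tcp_pos: [0.5281, 0.3978, 0.2465]
orientation: [2.407, 2.018, 0.014]
contact_force: [0.7, 0.6, -0.0]
finger_gap: 1.001
```

Call:
{"name": "arm_command", "arguments": {"series": "-10 -40 0 0; -20 -85 0 0; -30 -130 0 0; -40 -175 0 0; -50 -220 0 0"}}

```text
t: 19.7
tcp_pos: [0.4749, 0.1745, 0.2403]
orientation: [2.407, 2.019, -0.0]
contact_force: [0.5, -1.4, 1.2]
finger_gap: 0.998
```

Call:
{"name": "arm_command", "arguments": {"series": "-10 -45 0 0; -20 -90 0 0; -30 -120 0 0; -30 -130 0 0; -30 -130 0 0"}}

```text
t: 20.2
tcp_pos: [0.446, 0.0453, 0.2406]
orientation: [2.409, 2.016, 0.001]
contact_force: [0.3, 1.4, -0.6]
finger_gap: 1.001
```

```bash
python3 - <<'E'
from h import *
A=vision.snapshot("scene")[:,:,::-1];B=vision.snapshot("top")[:,:,::-1]
f=lambda im,x,y,w,h:cv2.resize(im[y:y+h,x:x+w],(400,400),interpolation=cv2.INTER_CUBIC)
cv2.imwrite("pics/c10.png",np.hstack([f(A,170,180,130,130),f(B,120,140,165,110)]));print(robot.read_state()['t'])
a0=cv2.imread("pics/top0.png");d=cv2.absdiff(a0,np.ascontiguousarray(B))
print("mallet diff",d[140:185,195:290].mean(),"awl diff",d[215:240,195:225].mean(),"deb diff",d[200:232,130:160].mean())
E
```

```text
20.3
mallet diff 11.1129044834308 awl diff 13.490222222222222 deb diff 12.705208333333333
```

View pics/c10.png

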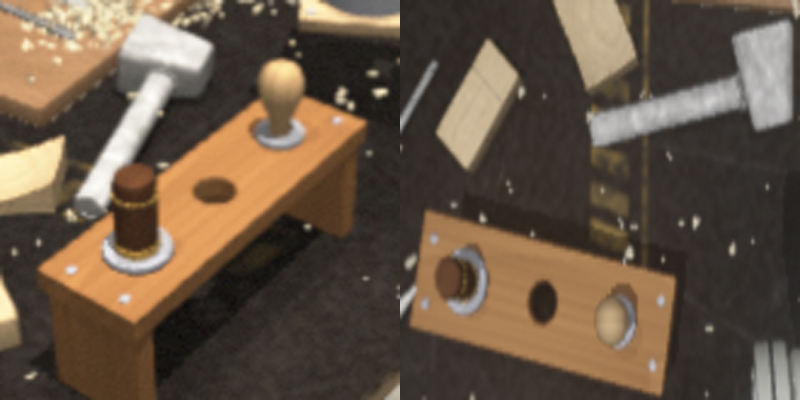

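The deburrer hangs upright in its hole, with its guard on the board at (137,247) in the left crop. The awl and mallet look unmoved and the gripper is clear, so I'm handing in.

```bash
python3 -c "
from workcell import robot
print(robot.close_job())"
```

```text
the job is handed in; nothing more can be done
None
```

The mallet head's mouth is deburred, as far as my checks show, and the job is handed in. The hand-in gave no verdict, so what follows rests on my own checks.

**The cut:** I set the cone on the inner edge on the handle side and ran it once round clockwise. I pressed to an estimated 5–6 mm of spring and lifted off only back at the handle. The vertical force read about 2–4 N above its in-air value at each stop.

**Final state:** the deburrer is hanging upright in its original hole, released, with its guard on the board. The gripper is clear. Robot time was about 20 s of the 72 s allowed.

**Limits of the checks:**
- **Spring travel:** I could not read it directly. I inferred it from hand height and the noisy force signal (about ±1 N).
- **Tool position in the grip:** it was known only to about 2 mm.
- **Awl and finished mallet:** I judged both unmoved by eye. The before/after picture differences (11–13 grey levels everywhere, possibly from noise and shadows) could not confirm it.

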